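# Clip the stop rod home and start the clamp screw

## Task

Take the loose steel rod from its V-rest and push it straight down past the sprung hinged jaw of the setting fixture until it lies fully home in both forks, about centred endwise, with the jaw sprung shut over it, and let go of it. Then start the clamp screw that stands unengaged in the fixture's threaded boss: without pulling it out, turn it backward (anticlockwise seen from above) until it drops into the thread start, then forward (clockwise) one full turn, and finish while still holding its handle in the fingers, screw started and hand not let go. Leave the other tools and parts on the bench where they are.

Things in the scene. Friction and masses are not known exactly. Their poses are not given: they have to be found in the camera images.
- rod: Plain round steel rod, 16 mm diameter, 150 mm long, 160 to 320 g. Origin at its middle, its y axis along its length (both ends alike). It starts lying level in the V-rest, its axis 46 mm above the bench, its middle free on both sides.
- rest: Fixed V-rest: dark base plate 60 x 135 mm, 12 mm thick, with two 12 mm wide V-blocks 55 mm either side of its middle (along its y), tops 46 mm above the bench. Origin on the bench under its middle.
- fixture: Fixed setting fixture. Origin on the bench, z up. Base plate 12 mm thick, 100 mm wide in x, from -50 to +140 mm in y. It carries a pair of forks (centre at y +70 mm) and a round threaded boss (axis at y -75 mm, 47 mm across, 64 mm high).
- fork_seat (a point): Where the rod's middle lies when home, 46 mm above the bench, rod along this frame's y. Two forks, 12 mm wide, stand 42 mm either side (y); between them it is free down to a jaw bar (18 mm above the bench, at x +17 mm) and the plate. Slot 18 mm wide in x; back prong (-x) flares open to 73 mm above the bench, front prong (+x) reaches 50 mm.
- jaw (a joint): Opening of the sprung jaw (rad): 0 shut, held by its spring, to 0.45. Hinged along fixture y low in front (+x) of the forks, opening to +x, with a nose over each fork. A rod pressed straight down between slope and back prong opens it some 0.15 to 0.2 rad (10 to 25 N down in all); it springs shut over the rod once home.
- jaw_nose (a point): Between the jaw's two noses, at their level; moves with the jaw. Shut, the nose tips reach over the slot to about x +3 mm from fork_seat, 56 to 60 mm above the bench; the sloped top rises to x +13 mm at 72 mm.
- screw: Loose steel clamp screw standing in the boss, 175 to 350 g. Origin on its axis at the underside of its two small lugs (start of its two-start thread), z up, x along its handle bar. Shank 16.4 mm with 0.8 mm play around, so it may lean 3 degrees. Half a turn looks and works the same. It sinks by its own weight when free and does not turn by itself.
- screw_handle (a point): Middle of the screw's handle, 52 mm above its origin: an upright flat bar 34 mm long (screw x), 14 mm thick (screw y, the way to grip it), 28 mm high. Fingers opened beyond 40 mm can turn round it freely.
- boss_mouth (a point): Centre of the boss's flat mouth, 64 mm above the bench; the screw's origin starts here, lugs on the mouth. 40 to 110 degrees backward (it varies) the screw drops 9 to 11 mm; a tooth stops it some 30 degrees further, and blocks going forward before the drop. Right-hand thread: then 16 mm down per clockwise turn, 2 mm axial play, no stop at one turn.
- wrench: Bystander: steel wrench, 180 mm, lying flat to the left of the fixture.
- bearing: Bystander: steel bearing ring, 48 mm across, 14 mm high.
- block: Bystander: ground steel block 50 x 75 x 25 mm.
- holder: Bystander: dark tapered tool holder standing on its 52 mm flange, 85 mm high.
- driver: Bystander: screwdriver with black handle, lying.
- oilcan: Bystander: small steel can, 56 mm across, 100 mm high.
- washer: Bystander: thick dark washer, 40 mm across, 8 mm high.
There are look-alikes about, which are no part of the job. What is shaped like the screw but pink or yellow is not meant.

How it is judged:
By the outcome, as a careful person would: the job done as asked, in the order asked, and still so for the second after the job is handed in, while the arm keeps its last pose, push and grip.
It also fails if it takes over 72 s, if anything falls off the work surface, if the arm or the gripper's body presses on something with over 40 N, if the wrist force passes 120 N, or if a joint passes its speed limit or range.

## Robot

A 7-joint arm with a two-finger parallel gripper is mounted at the origin on the work surface. World frame = base frame: x ahead of the robot, y to its left, z up, the work surface at z = 0. Lengths are in m, angles in rad, forces in N, time in s.
With the tool pointing down it reaches from about 0.4 to 0.925 m from the base axis. Payload 5.6 kg.
Tool frame: the origin (TCP) lies midway between the tips of the shut fingers; the grasp point (between the pads) lies 19 mm behind it (ctrl.hold_point_z is the distance from the TCP to the grasp point, in m); z points along the fingers, y is the line along which they close (so a half turn about z gives the same grasp; the last joint's range is limited). The gripper opens to 85 mm and grips with 20 to 120 N. Pads are 22 mm wide; open, the fingers measure 114 mm over their backs; the gripper's body (76 mm by 85 mm) begins 54 mm behind the grasp point. The pads swing forward as they close: fully open they stand 13 mm farther back than shut.
Start: joints at [-1.185, 0.468, -0.012, 1.603, 0.006, 1.071, -0.056], TCP at [0.27, 0.591, 0.231] pointing down, gripper open.
Joint ranges: [-2.53, 2.53], [-0.31, 2.02], [-1.57, 1.55], [0.28, 2.44], [-1.29, 4.43], [0.15, 1.84], [-2.92, 2.92]. Speed limits (rad/s): [2.57, 2.57, 3.14, 3.14, 3.14, 3.14, 3.14].

## Interface

Orientations are given as [roll, pitch, yaw] about the fixed x, y, z axes, in that order (R = Rz(yaw) Ry(pitch) Rx(roll)).
In Python, from workcell import monitor, imaging, job, ctrl gives the robot as it stands. The module is installed in compiled form; this text tells all that it offers.
- The arm moves only by the tool servo_tool, never from a script. Its argument "rows" is one flat list of numbers, 6 for each row, row after row: the shift along the world's x, y, z in units of 0.05 m (1.0 is 0.05 m), then the turn, a rotation vector about the world's x, y, z in units of 90 degrees (1.0 is 90 degrees). In form: [dx, dy, dz, rx, ry, rz, dx, dy, dz, rx, ry, rz, ...]. A call has 1 to 8 rows; each row shifts and turns the commanded pose from where the row before left it; what a row does not reach is not made up. A row lasts 1/10 s, in which the tool goes at most 50 mm and 8.59 degrees, less where a joint would pass 70% of its speed; a pose out of reach is approached as far as the arm can. A call with a number of a shift or a turn outside -1 to 1 is refused whole. A call with a gripper value outside its range is refused whole. "grip" is the closure, from 0 (fully open) to 1 (shut), set as the call begins (left out, the last holds). The fingers move at their own pace and stop on an object; "squeeze" is the grip in N (left out, the last holds). Time passes only in rows, so rows that do not move let the fingers close. It gives the time, the measured TCP pose, the force, the opening and the grip force at its end, in the units of the state.
- monitor.sense(): the state, without advancing time (a new reading comes with each control period).
- imaging.get_image(name): name is "side" or "top" or "wrist"; returns a dict with "frame" (400x640x3 uint8, red, green, blue), "camera_matrix" (3x3 intrinsics, pixels), "xyz" and "rotation" of the camera in the world. Camera axes: x right, y down, z forward; pixel columns grow to the right and rows downward; lengths in m; the calibration is good to about 2 mm. A picture is of the moment at which its call begins. There is no depth.
- job.finish_job(): hands the job in; it is judged then, once.
The state is a dict: "time": time; "joints": joint angles; "joint_vel": joint speeds; "effort": joint torques, N m; "ee_pos": TCP position; "eef_rot": TCP orientation; "contact_force": force on the tool from outside, world axes, zero at the start; "ft_torque": the same for the moment, N m; "gripper_width": finger opening in m; "gripper_force": force on a finger pad.
Only numpy, scipy, OpenCV 4.12 (cv2) and the standard library are available. Lean on these libraries where they do the work, as an engineer would, in place of code of your own. Each camera call takes 0.05 s, during which the arm holds its last target. There are 200 camera calls.

## Working session

There is one attempt and no reset: what is moved stays moved. The work goes in short steps, Python scripts to look and compute and a tool call to move; the robot and the scene stay as the last step left them, time stands still between calls to the robot, and variables do not carry over. Pictures are saved under pics/ and viewed, at most 12 in all, crops included, and the job is handed in when it is done.

Besides the shell and the picture viewer there is one more tool, called after "Emit:" as name(argument=value, ...) on one line, values as JSON. servo_tool: Moves the arm, as the interface text tells. Its arguments: {"type":"object","properties":{"rows":{"type":"array","items":{"type":"number"}},"grip":{"type":"number"},"squeeze":{"type":"number"}},"required":["rows"]}

```bash
mkdir -p pics
cat > h.py <<'E'
import numpy as np, cv2, json
from workcell import monitor, imaging, job, ctrl
def shot(name, fn):
    d=imaging.get_image(name)
    cv2.imwrite(f'pics/{fn}.png', d['frame'][:,:,::-1])
    np.savez(f'pics/{fn}.npz', K=d['camera_matrix'], t=d['xyz'], R=d['rotation'])
def load(fn):
    c=np.load(f'pics/{fn}.npz'); return c['K'],c['t'],c['R']
def px2z(fn,u,v,z):
    K,t,R=load(fn); r=R@np.linalg.inv(K)@np.array([u,v,1.]); return t+r*(z-t[2])/r[2]
def proj(fn,P):
    K,t,R=load(fn); q=K@(R.T@(np.asarray(P,float)-t)); return q[:2]/q[2]
def tri(obs):
    A=np.zeros((3,3));b=np.zeros(3)
    for fn,u,v in obs:
        K,t,R=load(fn); r=R@np.linalg.inv(K)@np.array([u,v,1.]); r/=np.linalg.norm(r); M=np.eye(3)-np.outer(r,r); A+=M;b+=M@t
    return np.linalg.solve(A,b)
def crop(fn,u0,v0,u1,v1,s,out):
    im=cv2.imread(f'pics/{fn}.png')[v0:v1,u0:u1]; cv2.imwrite(f'pics/{out}.png',cv2.resize(im,None,fx=s,fy=s,interpolation=cv2.INTER_CUBIC))
E
python3 - <<'E'
from h import *
np.set_printoptions(precision=4,suppress=True)
for n in('top','side'): 
    shot(n,n+'0'); K,t,R=load(n+'0'); print(n,K[0],t,R.tolist())
a=cv2.imread('pics/top0.png');b=cv2.imread('pics/side0.png')
print(monitor.sense(), ctrl.hold_point_z)
E
```

```text
top [422.4277   0.     319.3728] [ 0.2976 -0.0668  1.3634] [-2.9397911264100522, 0.005598613388601015, -1.613563910693038]
side [484.395   0.    323.779] [ 0.3801 -1.0432  0.9901] [-2.306721744672241, -0.021435236712639583, -0.16650052153723327]
{'time': 0.1, 'joints': array([-1.185 ,  0.4683, -0.0116,  1.6035,  0.006 ,  1.0714, -0.0563]), 'joint_vel': array([-0.0021,  0.0005,  0.0017,  0.0003, -0.0008, -0.0004, -0.0009]), 'effort': array([  0.0011, -53.3512,   0.0218, -25.1963,   0.0116,   0.0043,
        -0.    ]), 'ee_pos': array([0.2701, 0.5906, 0.2304]), 'eef_rot': array([-3.1399,  0.0002,  2.7127]), 'contact_force': array([ 0.0726, -0.0203, -0.4711]), 'ft_torque': array([ 0.0015,  0.0428, -0.0345]), 'gripper_force': 0.0, 'gripper_width': 0.08527424329442024} 0.0187
```

View pics/top0.png

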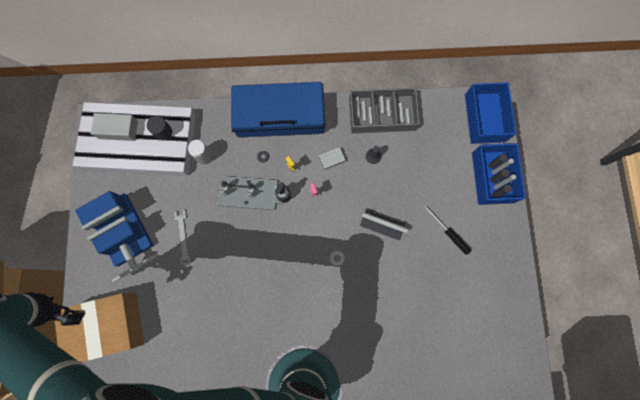

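View pics/side0.png

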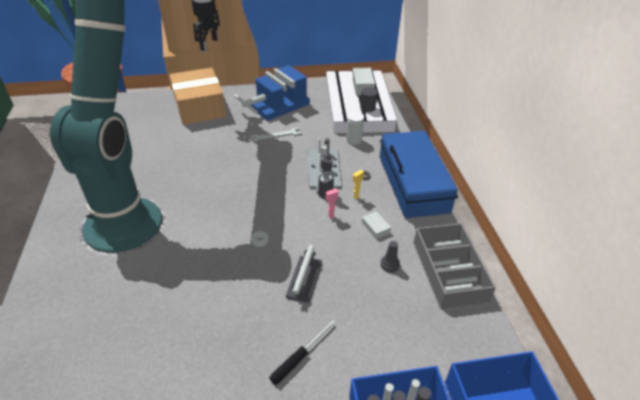

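```bash
sed -i "s/return c\['K'\],c\['t'\],c\['R'\]/return c['K'],c['t'],Rotation.from_euler('xyz',c['R']).as_matrix()/; 1a from scipy.spatial.transform import Rotation" h.py
python3 - <<'E'
from h import *
print(proj('top0',[0.27,.59,.23]),proj('side0',[0.27,.59,.23]))
T=cv2.imread('pics/top0.png');S=cv2.imread('pics/side0.png')
f=lambda im,u0,v0,u1,v1,s:cv2.resize(im[v0:v1,u0:u1],None,fx=s,fy=s,interpolation=cv2.INTER_CUBIC)
a=f(T,210,170,300,215,5); b=f(T,355,200,415,245,5)
c=f(S,300,130,350,205,5); d=f(S,280,235,330,305,5)
o=np.zeros((600,800,3),np.uint8)
o[:225,:450]=a;o[:225,450:750]=b;o[225:600,:250]=c;o[225:575,250:500]=d
cv2.imwrite('pics/c1.png',o)
E
```

```text
[ 70.89980738 305.74546174] [210.0987147   49.15477958]
```

View pics/c1.png

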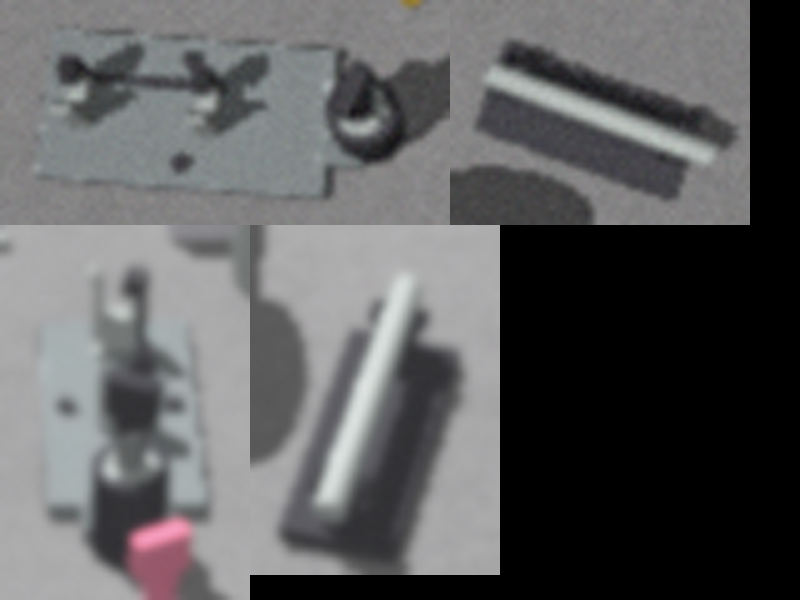

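Run:
```python
from h import *
np.set_printoptions(precision=4,suppress=True)
c=[px2z('top0',u,v,.012) for u,v in((221,176),(217.6,205.6),(275,209.4),(277,179.6))]
for p in c: print(p)
C=np.array(c)
yd=(C[0]+C[1]-C[2]-C[3]); print('yaw',np.degrees(np.arctan2(-yd[0],yd[1])),np.linalg.norm(yd)/2)
print('boss top', px2z('top0',210+365/5,170+115/5,.064))
a,b=px2z('top0',363,215,.046),px2z('top0',407.4,231.4,.046); print(a,b,(a+b)/2,np.linalg.norm(a-b),np.degrees(np.arctan2(-(a-b)[0],(a-b)[1])))
a,b=px2z('side0',311,245.6,.046),px2z('side0',295.6,290,.046);print(a,b,(a+b)/2,np.linalg.norm(a-b),np.degrees(np.arctan2((a-b)[1],(a-b)[0])))
```

```text
[0.6611 0.2506 0.012 ]
[0.562  0.2613 0.012 ]
[0.5413 0.0746 0.012 ]
[0.6406 0.0659 0.012 ]
yaw -6.3262332258685685 0.18679505554375128
boss top [0.5832 0.0429 0.064 ]
[ 0.505  -0.2061  0.046 ] [ 0.4471 -0.3414  0.046 ] [ 0.4761 -0.2737  0.046 ] 0.14724640405789835 -23.151904416154622
[ 0.508  -0.2026  0.046 ] [ 0.4509 -0.3377  0.046 ] [ 0.4795 -0.2702  0.046 ] 0.14669603271928602 67.06016117175193
```

Emit:
servo_tool(rows=[0.5,-0.86,0,0,0,-0.049,0.5,-0.86,0,0,0,-0.049,0.5,-0.86,0,0,0,-0.049,0.5,-0.86,0,0,0,-0.049,0.5,-0.86,0,0,0,-0.049,0.5,-0.86,0,0,0,-0.049,0.5,-0.86,0,0,0,-0.049])

```text
time: 0.8
ee_pos: [0.4458, 0.2882, 0.2312]
eef_rot: [-3.141, -0.0, 2.171]
contact_force: [0.2, 0.7, 0.4]
gripper_width: 0.0856
gripper_force: 0.0
```

Emit:
servo_tool(rows=[0.1,-0.86,0,0,0,-0.049,0.1,-0.86,0,0,0,-0.049,0.1,-0.86,0,0,0,-0.049,0.1,-0.86,0,0,0,-0.049,0.1,-0.86,0,0,0,-0.049,0.1,-0.86,0,0,0,-0.049,0.1,-0.86,0,0,0,-0.049])

```text
time: 1.5
ee_pos: [0.48, -0.0125, 0.2313]
eef_rot: [3.142, -0.0, 1.632]
contact_force: [0.4, -0.4, 0.0]
gripper_width: 0.0854
gripper_force: 0.0
```

Emit:
servo_tool(rows=[0,-0.86,0,0,0,-0.049,0,-0.86,0,0,0,-0.049,0,-0.86,0,0,0,-0.049,0,-0.86,0,0,0,-0.049,0,-0.86,0,0,0,-0.049,0,-0.86,0,0,0,-0.049,0,0,0,0,0,0])

```text
time: 2.2
ee_pos: [0.4785, -0.2754, 0.2315]
eef_rot: [3.14, 0.004, 1.163]
contact_force: [0.9, 0.3, 0.2]
gripper_width: 0.0854
gripper_force: 0.0
```

Run:
```python
from h import *
np.set_printoptions(precision=4,suppress=True)
shot('wrist','w1'); s=monitor.sense(); print(s['joints'],s['time'],load('w1'))
for a in (-.075,0,.075): print(proj('w1',[.478+a*.392,-.272+a*.92,.046]))
```

```text
[-0.0923  0.3394  0.6782  1.8834 -0.2479  1.0041  0.2895] 2.25 (array([[325.0397,   0.    , 314.9265],
       [  0.    , 325.0397, 203.597 ],
       [  0.    ,   0.    ,   1.    ]]), array([ 0.5114, -0.1977,  0.3738]), array([[ 0.918 , -0.3753, -0.1285],
       [-0.3967, -0.8669, -0.3018],
       [ 0.0019,  0.328 , -0.9447]]))
[313.6166 239.8947]
[313.1504 174.0799]
[312.6107  97.8777]
```

View pics/w1.png

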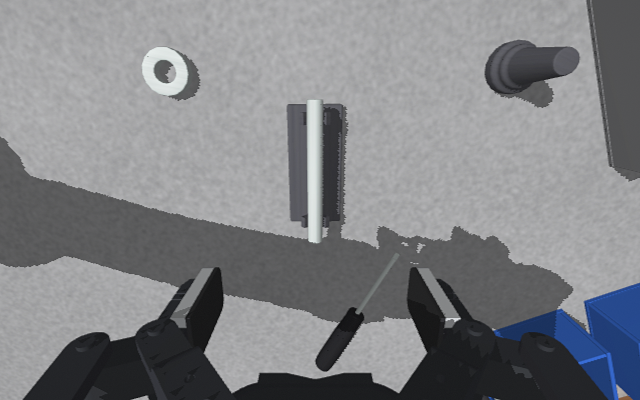

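Run:
```python
from h import *
np.set_printoptions(precision=4,suppress=True)
a,b=px2z('w1',314.5,99.5,.05),px2z('w1',315,242,.048); d=a-b
print(a,b,(a+b)/2,np.linalg.norm(d),np.degrees(np.arctan2(-d[0],d[1])),monitor.sense()['ee_pos'],monitor.sense()['eef_rot'])
```

```text
[ 0.5085 -0.205   0.05  ] [ 0.4494 -0.3431  0.048 ] [ 0.4789 -0.274   0.049 ] 0.15024321601756307 -23.18418485424033 [ 0.4791 -0.2719  0.231 ] [-3.1413  0.0018  1.1679]
```

Emit:
servo_tool(rows=[0,-0.04,-0.8,0,0,0,0,0,-0.8,0,0,0,0,0,-0.8,0,0,0,0,0,-0.8,0,0,0,0,0,-0.6,0,0,0,0,0,-0.2,0,0,0,0,0,0,0,0,0])

```text
time: 2.95
ee_pos: [0.4797, -0.2695, 0.0302]
eef_rot: [-3.139, -0.0, 1.175]
contact_force: [-0.0, -0.1, 1.0]
gripper_width: 0.0855
gripper_force: 0.0
```

Emit:
servo_tool(rows=[0,0,0,0,0,0,0,0,0,0,0,0,0,0,0,0,0,0,0,0,0,0,0,0,0,0,0,0,0,0,0,0,0,0,0,0,0,0,0,0,0,0], grip=1, squeeze=60)

```text
time: 3.65
ee_pos: [0.4805, -0.2708, 0.0321]
eef_rot: [3.141, -0.001, 1.173]
contact_force: [-0.8, 1.5, 5.0]
gripper_width: 0.0138
gripper_force: 58.4
```

Emit:
servo_tool(rows=[0,0,0.3,0,0,0,0,0,0.6,0,0,0,0,0,0.8,0,0,0,0,0,0.8,0,0,0,0,0,0.5,0,0,0,0,0,0,0,0,0])

```text
time: 4.25
ee_pos: [0.4822, -0.2722, 0.1856]
eef_rot: [3.134, -0.001, 1.173]
contact_force: [0.4, 0.1, -2.5]
gripper_width: 0.0139
gripper_force: 59.0
```

Emit:
servo_tool(rows=[0.3,0.8,0,0,0,0.023,0.3,0.8,0,0,0,0.023,0.3,0.8,0,0,0,0.023,0.3,0.8,0,0,0,0.023,0.3,0.8,0,0,0,0.023,0.3,0.8,0,0,0,0.023,0.3,0.8,0,0,0,0.023,0.3,0.8,0,0,0,0.023])

```text
time: 5.05
ee_pos: [0.5997, 0.0508, 0.1803]
eef_rot: [-3.14, 0.001, 1.464]
contact_force: [0.4, -0.9, -2.1]
gripper_width: 0.0136
gripper_force: 59.0
```

Emit:
servo_tool(rows=[0,0.5,0,0,0,0,0,0.4,0,0,0,0,0,0,0,0,0,0,0,0,0,0,0,0])

```text
time: 5.45
ee_pos: [0.5995, 0.0937, 0.1804]
eef_rot: [-3.14, 0.001, 1.463]
contact_force: [-1.0, -0.7, -2.7]
gripper_width: 0.0137
gripper_force: 58.9
```

Run:
```python
from h import *
np.set_printoptions(precision=4,suppress=True)
shot('wrist','w2');shot('top','top2'); s=monitor.sense(); print(s['joints'],s['time'],s['ee_pos'],s['eef_rot'],s['contact_force'],s['gripper_width'])
yd=np.array([.110,.994,0]);xd=np.array([.994,-.110,0]);o=np.array([.5963,.1184,0])
for n,P in dict(seat=o+.07*yd+[0,0,.046],f1=o+.112*yd-.009*xd+[0,0,.073],boss=o-.075*yd+[0,0,.064]).items(): print(n,proj('w2',P))
```

```text
[-0.5849  0.4781  0.4996  1.7835 -0.2731  0.9501 -0.0825] 5.55 [0.6    0.0923 0.1809] [-3.141   0.0012  1.4603] [-0.1289  0.2192 -1.5961] 0.013760299008603368
seat [308.2553  78.2937]
f1 [293.7919  10.0218]
boss [308.5843 252.3854]
```

View pics/w2.png

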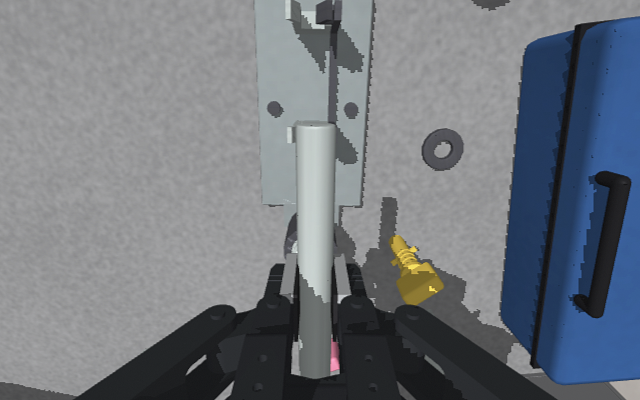

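```bash
python3 - <<'E'
from h import *
np.set_printoptions(precision=4,suppress=True)
L=[px2z('w2',u,v,.012) for u,v in((262,205),(362,207),(254,0),(375,0))]
for p in L:print(p)
l=L[2]-L[0]; r=L[3]-L[1]; print([np.degrees(np.arctan2(-q[0],q[1])) for q in(l,r)],np.linalg.norm(L[0]-L[1]))
print('backprong tip f,n', px2z('w2',288.5,10,.073),px2z('w2',290,134,.073))
s=monitor.sense();z=s['ee_pos'][2]+.015
a,b=px2z('w2',316,124,z+.004),px2z('w2',314,377,z+.0); d=a-b
print('rod',a,b,(a+b)/2-s['ee_pos'],np.linalg.norm(d),np.degrees(np.arctan2(-d[0],d[1])))
E
python3 - <<'E'
import sys;sys.path.insert(0,'.')
import os;os.chdir('.')
from h import *
T=cv2.imread('pics/w2.png')
f=lambda im,u0,v0,u1,v1,s:cv2.resize(im[v0:v1,u0:u1],None,fx=s,fy=s,interpolation=cv2.INTER_CUBIC)
a=f(T,240,0,390,60,4); b=f(T,240,110,390,200,4)
cv2.imwrite('pics/c2.png',np.vstack([a,b]))
E
```

```text
[0.5431 0.0753 0.012 ]
[0.6437 0.0623 0.012 ]
[0.5655 0.2546 0.012 ]
[0.6656 0.2437 0.012 ]
[np.float64(-7.121196495991492), np.float64(-6.886020429685218)] 0.10141137100475937
backprong tip f,n [0.5961 0.2311 0.073 ] [0.5862 0.1493 0.073 ]
rod [0.6076 0.1661 0.1999] [0.5932 0.0417 0.1959] [0.0004 0.0116 0.017 ] 0.12526059776048898 -6.594652410824462
```

View pics/c2.png

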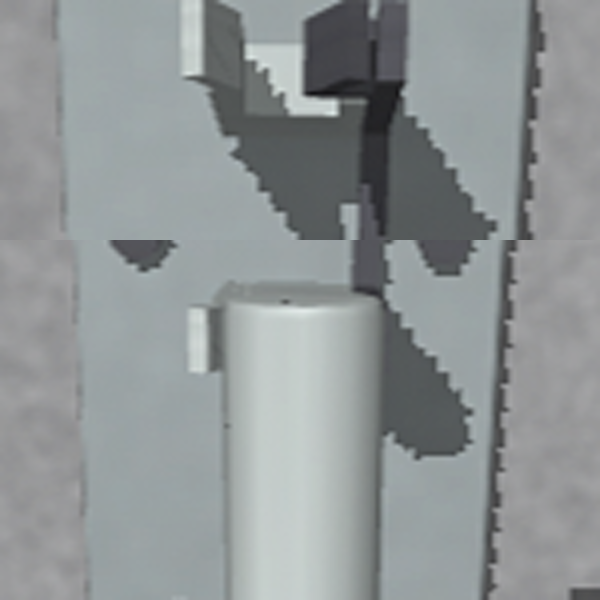

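Emit:
servo_tool(rows=[0.05,0.5,0,0,0,-0.007,0.05,0.6,0,0,0,0,0.05,0.6,0,0,0,0,0.04,0.25,-0.4,0,0,0,0,0,-0.6,0,0,0,0,0,-0.5,0,0,0,0,0,-0.2,0,0,0,0,0,0,0,0,0])

```text
time: 6.35
ee_pos: [0.6091, 0.1899, 0.0949]
eef_rot: [-3.139, 0.002, 1.449]
contact_force: [-0.0, 0.5, -1.1]
gripper_width: 0.0139
gripper_force: 58.9
```

Run:
```python
from h import *
np.set_printoptions(precision=4,suppress=True)
shot('wrist','w3');shot('side','s3');shot('top','top3'); s=monitor.sense(); print(s['joints'],s['time'],s['ee_pos'],s['eef_rot'],s['contact_force'])
f=lambda im,u0,v0,u1,v1,s:cv2.resize(im[v0:v1,u0:u1],None,fx=s,fy=s,interpolation=cv2.INTER_CUBIC)
a=f(cv2.imread('pics/w3.png'),200,0,440,200,2.5)
b=f(cv2.imread('pics/s3.png'),285,110,355,210,5); 
o=np.zeros((500,950,3),np.uint8);o[:500,:600]=a;o[:500,600:950]=b
cv2.imwrite('pics/c3.png',cv2.resize(o,(800,421)))
```

```text
[-0.6706  0.632   0.4364  1.7479 -0.3434  0.8353 -0.1963] 6.5 [0.611  0.1912 0.0978] [ 3.1394 -0.0009  1.4504] [-0.2395 -0.1219 -1.2672]
```

View pics/c3.png

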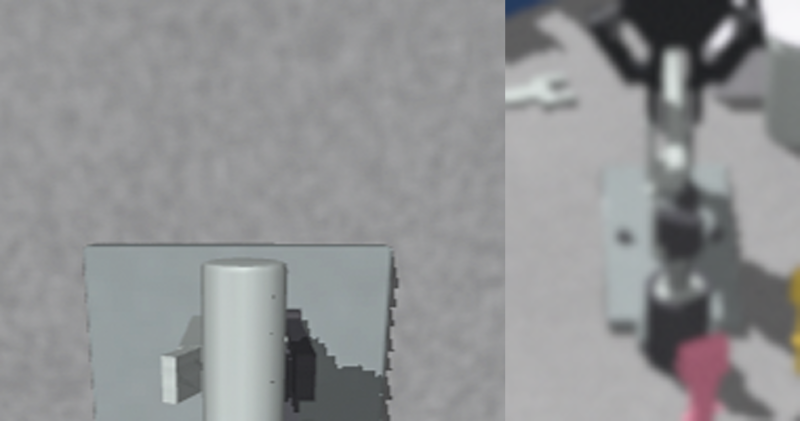

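Run:
```python
from h import *
np.set_printoptions(precision=4,suppress=True)
k=421/500*2.5
k=800/950*2.5
xd=np.array([.9927,-.121]);yd=np.array([.121,.9927])
pr=lambda n,p:print(n,p,'lat %.4f along %.4f'%(p[:2]@xd,p[:2]@yd))
l,r=px2z('w3',200+85.5/k,244.5/k,.012),px2z('w3',200+391/k,244/k,.012)
pr('l',l);pr('r',r);d=r-l;print(np.linalg.norm(d),np.degrees(np.arctan2(d[1],d[0])))
s=monitor.sense();p=s['ee_pos'];pr('tcp',p)
pr('rodend top',px2z('w3',200+244.5/k,260/k,p[2]+.015+.008))
pr('rodend ax',px2z('w3',200+244.5/k,268/k,p[2]+.015))
pr('prong left edge',px2z('w3',200+163/k,380/k,.073));pr('prong right',px2z('w3',200+178/k,380/k,.073))
pr('jaw R',px2z('w3',200+315/k,370/k,.072))
```

```text
l [0.5675 0.2641 0.012 ] lat 0.5314 along 0.3308
r [0.6642 0.2524 0.012 ] lat 0.6288 along 0.3309
0.09737661545466629 -6.86547787193895
tcp [0.611  0.1912 0.0978] lat 0.5834 along 0.2637
rodend top [0.6183 0.2629 0.1208] lat 0.5820 along 0.3358
rodend ax [0.6181 0.2608 0.1128] lat 0.5820 along 0.3337
prong left edge [0.5943 0.2323 0.073 ] lat 0.5618 along 0.3025
prong right [0.598  0.2318 0.073 ] lat 0.5656 along 0.3025
jaw R [0.632 0.23  0.072] lat 0.5996 along 0.3048
```

Emit:
servo_tool(rows=[-0.03,0,-0.2,0,0,0,0,0,-0.2,0,0,0,0,0,-0.1,0,0,0,0,0,0,0,0,0])

```text
time: 6.9
ee_pos: [0.6074, 0.1915, 0.07]
eef_rot: [-3.14, 0.001, 1.451]
contact_force: [0.6, 0.8, -2.7]
gripper_width: 0.0141
gripper_force: 58.9
```

Emit:
servo_tool(rows=[0,0,-0.1,0,0,0,0,0,-0.1,0,0,0,0,0,-0.1,0,0,0,0,0,0,0,0,0])

```text
time: 7.3
ee_pos: [0.6069, 0.192, 0.0555]
eef_rot: [-3.139, 0.0, 1.452]
contact_force: [-2.3, -0.2, -1.8]
gripper_width: 0.0139
gripper_force: 58.9
```

Emit:
servo_tool(rows=[0.04,0,-0.06,0,0,0,0,0,-0.08,0,0,0,0,0,-0.08,0,0,0,0,0,0,0,0,0])

```text
time: 7.7
ee_pos: [0.6084, 0.1926, 0.0453]
eef_rot: [-3.138, -0.001, 1.452]
contact_force: [-6.8, 1.9, 2.4]
gripper_width: 0.0138
gripper_force: 59.2
```

Emit:
servo_tool(rows=[0,0,-0.06,0,0,0,0,0,-0.06,0,0,0,0,0,-0.06,0,0,0,0,0,0,0,0,0])

```text
time: 8.1
ee_pos: [0.6086, 0.1918, 0.0349]
eef_rot: [-3.138, 0.001, 1.452]
contact_force: [-3.1, 1.9, -8.0]
gripper_width: 0.0139
gripper_force: 58.5
```

Emit:
servo_tool(rows=[0,0,-0.05,0,0,0,0,0,-0.05,0,0,0,0,0,0,0,0,0,0,0,0,0,0,0])

```text
time: 8.5
ee_pos: [0.6088, 0.192, 0.0321]
eef_rot: [-3.138, -0.0, 1.452]
contact_force: [-9.6, 0.1, 6.6]
gripper_width: 0.0143
gripper_force: 60.0
```

Emit:
servo_tool(rows=[-0.02,0,-0.04,0,0,0,0,0,-0.03,0,0,0,0,0,0,0,0,0])

```text
time: 8.8
ee_pos: [0.6088, 0.192, 0.0318]
eef_rot: [-3.139, -0.002, 1.452]
contact_force: [-15.4, -0.5, 27.5]
gripper_width: 0.0137
gripper_force: 62.6
```

Run:
```python
from h import *
np.set_printoptions(precision=4,suppress=True)
shot('wrist','w4');shot('side','s4');s=monitor.sense(); print(s['ee_pos'],s['contact_force'])
f=lambda im,u0,v0,u1,v1,s:cv2.resize(im[v0:v1,u0:u1],None,fx=s,fy=s,interpolation=cv2.INTER_CUBIC)
a=f(cv2.imread('pics/w4.png'),240,60,400,220,3)
b=f(cv2.imread('pics/s4.png'),300,120,350,210,5)[:450]
o=np.zeros((480,730,3),np.uint8);o[:,:480]=a;o[:450,480:730]=b
cv2.imwrite('pics/c4.png',o)
```

```text
[0.6089 0.192  0.0319] [-15.675   -1.6017  27.1983]
```

View pics/c4.png

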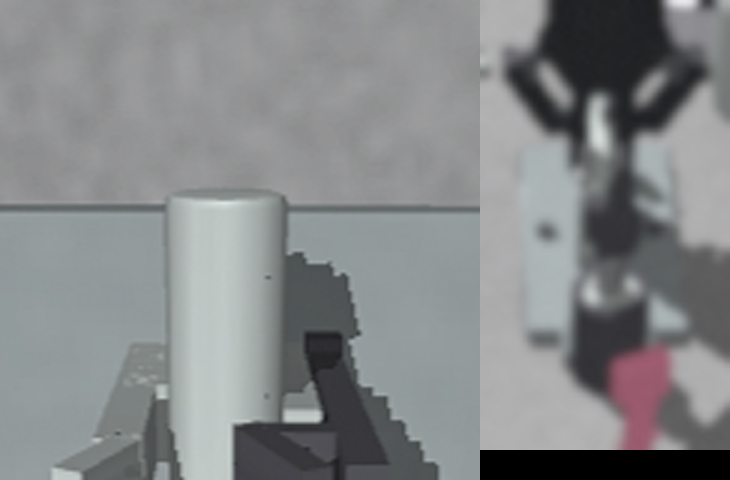

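Emit:
servo_tool(rows=[-0.01,0,0.06,0,0,0,0,0,0,0,0,0])

```text
time: 9.1
ee_pos: [0.6087, 0.192, 0.0321]
eef_rot: [-3.142, -0.001, 1.452]
contact_force: [-7.1, 1.1, 7.4]
gripper_width: 0.0136
gripper_force: 60.0
```

Emit:
servo_tool(rows=[0,0,0.02,0,0,0,0,0,0,0,0,0,0,0,0,0,0,0,0,0,0,0,0,0,0,0,0,0,0,0,0,0,0,0,0,0], grip=0.0)

```text
time: 9.7
ee_pos: [0.6089, 0.1916, 0.0317]
eef_rot: [3.141, 0.0, 1.451]
contact_force: [0.8, -0.2, -0.3]
gripper_width: 0.0851
gripper_force: 0.0
```

Emit:
servo_tool(rows=[0,0,0.3,0,0,0,0,0,0.6,0,0,0,0,0,0.8,0,0,0,0,0,0.8,0,0,0,0,-0.5,0.8,0,0,0,-0.1,-0.8,0.4,0,0,0,-0.1,-0.8,0,0,0,0,0,-0.3,0,0,0,0])

```text
time: 10.5
ee_pos: [0.5988, 0.0664, 0.2194]
eef_rot: [3.139, 0.0, 1.445]
contact_force: [0.6, -1.0, 0.3]
gripper_width: 0.0849
gripper_force: 0.0
```

Emit:
servo_tool(rows=[0,0,0,0,0,0,0,0,0,0,0,0])

```text
time: 10.7
ee_pos: [0.5988, 0.0729, 0.217]
eef_rot: [-3.142, -0.001, 1.452]
contact_force: [-0.4, 0.7, 0.0]
gripper_width: 0.0857
gripper_force: 0.0
```

Run:
```python
from h import *
np.set_printoptions(precision=4,suppress=True)
shot('wrist','w5');shot('top','t5');s=monitor.sense(); print(s['ee_pos'],s['eef_rot'],s['joints'],s['time'])
f=lambda im,u0,v0,u1,v1,s:cv2.resize(im[v0:v1,u0:u1],None,fx=s,fy=s,interpolation=cv2.INTER_CUBIC)
cv2.imwrite('pics/c5.png',f(cv2.imread('pics/w5.png'),220,0,400,300,2))
print(proj('w5',[.5911,.0443,.064]))
```

```text
[0.5987 0.074  0.2165] [-3.1409 -0.0006  1.4544] [-0.578   0.4313  0.5256  1.7642 -0.2506  1.0134 -0.0748] 10.8
[310.6842 215.3697]
```

View pics/c5.png

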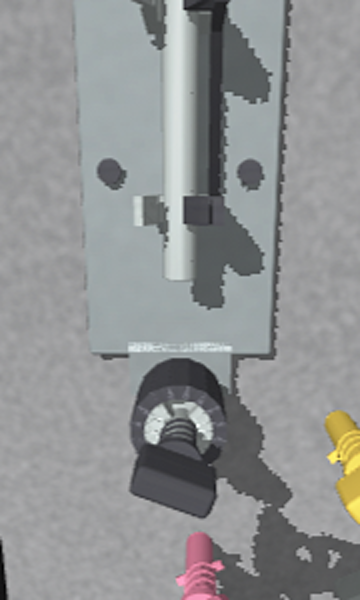

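Run:
```python
from h import *
np.set_printoptions(precision=4,suppress=True)
g=lambda u,v,z:px2z('w5',220+u/2,v/2,z)
print('mid',g(176,480,.116),'boss',g(180,420,.064),'exp px',(proj('w5',[.5911,.0443,.116])-[220,0])*2)
for A,B,z in(((145,443),(217,468),.102),((133,492),(210,517),.13)):
    d=g(*B,z)-g(*A,z); print(np.linalg.norm(d),np.degrees(np.arctan2(d[1],d[0])))
f=lambda im,u0,v0,u1,v1,s:cv2.resize(im[v0:v1,u0:u1],None,fx=s,fy=s,interpolation=cv2.INTER_CUBIC)
cv2.imwrite('pics/c6.png',np.hstack([f(cv2.imread('pics/w5.png'),275,170,345,270,6)]))
```

```text
mid [0.5893 0.0427 0.116 ] boss [0.5911 0.0499 0.064 ] exp px [179.8264 475.9546]
0.03301867951342115 -27.478934587857285
0.0321252683248248 -26.75766613737984
```

View pics/c6.png

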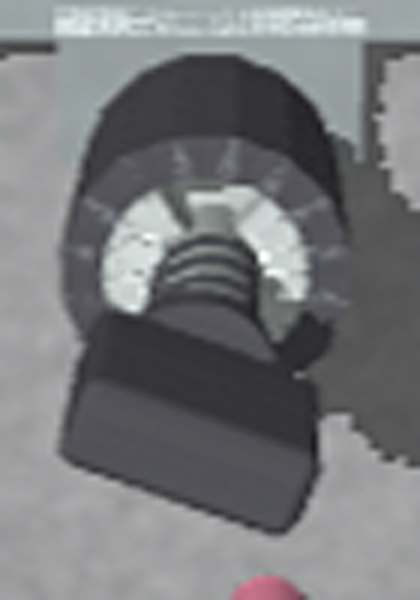

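Run:
```python
from h import *
np.set_printoptions(precision=4,suppress=True)
for n in('top0','side0','w5'):
    im=cv2.imread(f'pics/{n}.png').astype(int); m=(im[:,:,2]-im[:,:,1]>60)&(im[:,:,0]-im[:,:,1]>20)
    v,u=np.where(m); print(n,len(u),u.min(),u.max(),v.min(),v.max(),u.mean(),v.mean())
    for a,b in((u.min(),v.min()),(u.mean(),v.mean()),(u.max(),v.max())): print(px2z(n,a,b,.02))
```

```text
top0 50 310 316 183 195 313.04 189.1
[ 0.6224 -0.0425  0.02  ]
[ 0.6015 -0.0516  0.02  ]
[ 0.5815 -0.0604  0.02  ]
side0 49 326 336 189 195 331.44897959183675 192.0204081632653
[0.5903 0.0413 0.02  ]
[0.6042 0.0254 0.02  ]
[0.6153 0.0103 0.02  ]
w5 1143 303 337 266 331 318.34995625546804 305.64741907261595
[ 0.5716 -0.0348  0.02  ]
[ 0.5832 -0.092   0.02  ]
[ 0.6024 -0.1328  0.02  ]
```

Emit:
servo_tool(rows=[-0.05,-0.15,0,0,0,0.09,-0.05,-0.15,0,0,0,0.09,-0.05,-0.15,0,0,0,0.09,-0.035,-0.15,0,0,0,0.09,0,0,0,0,0,0.09,0,0,0,0,0,0.09,0,0,0,0,0,0.09,0,0,0,0,0,0.09])

```text
time: 11.6
ee_pos: [0.5896, 0.0436, 0.2163]
eef_rot: [-3.141, -0.001, 2.591]
contact_force: [-0.6, -0.2, 0.4]
gripper_width: 0.0858
gripper_force: 0.0
```

Emit:
servo_tool(rows=[0,0,-0.3,0,0,0.052,0,0,-0.2,0,0,0,0,0,0,0,0,0,0,0,0,0,0,0])

```text
time: 12.0
ee_pos: [0.5895, 0.0423, 0.1914]
eef_rot: [-3.141, -0.001, 2.664]
contact_force: [-0.0, 0.2, 0.3]
gripper_width: 0.0859
gripper_force: 0.0
```

Run:
```python
from h import *
np.set_printoptions(precision=4,suppress=True)
shot('wrist','w6');s=monitor.sense(); print(s['ee_pos'],s['eef_rot'],s['joints'],s['time'])
print(proj('w6',[.5895,.0435,.116]))
```

```text
[0.5898 0.0421 0.1919] [-3.1415  0.0001  2.6636] [-0.3399  0.4145  0.2722  1.8031 -0.1341  0.9419  1.0823] 12.05
[316.146  214.9167]
```

View pics/w6.png

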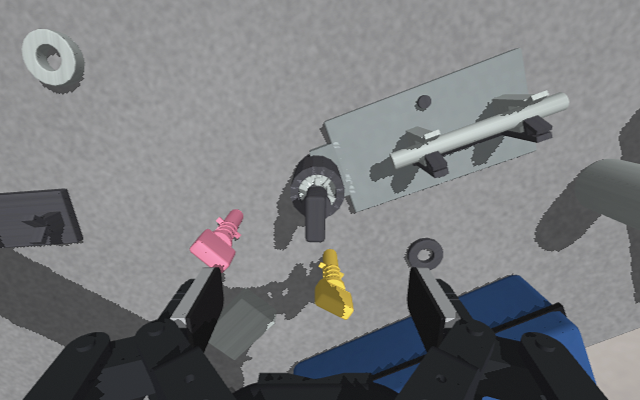

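Emit:
servo_tool(rows=[0,0.03,-0.4,0,0,0,0,0,-0.5,0,0,0,0,0,-0.5,0,0,0,0,0,-0.3,0,0,0,0,0,-0.12,0,0,0,0,0,0,0,0,0,0,0,0,0,0,0])

```text
time: 12.75
ee_pos: [0.5904, 0.0432, 0.1018]
eef_rot: [3.141, 0.001, 2.664]
contact_force: [-0.0, 0.6, -0.0]
gripper_width: 0.0855
gripper_force: 0.0
```

Emit:
servo_tool(rows=[0,0,0,0,0,0,0,0,0,0,0,0,0,0,0,0,0,0,0,0,0,0,0,0,0,0,0,0,0,0,0,0,0,0,0,0,0,0,0,0,0,0], grip=1, squeeze=50)

```text
time: 13.45
ee_pos: [0.5897, 0.0431, 0.1011]
eef_rot: [3.141, 0.0, 2.664]
contact_force: [-0.5, -0.3, 2.5]
gripper_width: 0.0131
gripper_force: 52.0
```

Emit:
servo_tool(rows=[0,0,-0.03,0,0,0.06,0,0,0,0,0,0.09,0,0,0,0,0,0.09,0,0,0,0,0,0.09,0,0,0,0,0,0])

```text
time: 13.95
ee_pos: [0.5908, 0.0434, 0.1009]
eef_rot: [3.141, 0.003, -3.098]
contact_force: [-0.9, 0.3, 9.1]
gripper_width: 0.0131
gripper_force: 53.0
```

Emit:
servo_tool(rows=[0,0,0,0,0,0.06,0,0,0,0,0,0.06,0,0,0,0,0,0])

```text
time: 14.25
ee_pos: [0.5908, 0.0437, 0.1009]
eef_rot: [3.141, 0.003, -2.91]
contact_force: [-0.9, 0.3, 8.3]
gripper_width: 0.0129
gripper_force: 53.1
```

Pressing 8 N, no drop yet at ~41°. Continue in steps.

Emit:
servo_tool(rows=[0,0,0,0,0,0.06,0,0,0,0,0,0.06,0,0,0,0,0,0])

```text
time: 14.55
ee_pos: [0.591, 0.0435, 0.1009]
eef_rot: [-3.141, 0.003, -2.722]
contact_force: [-0.7, 1.0, 9.1]
gripper_width: 0.0135
gripper_force: 53.0
```

Emit:
servo_tool(rows=[0,0,0,0,0,0.06,0,0,0,0,0,0.06,0,0,0,0,0,0])

```text
time: 14.85
ee_pos: [0.5907, 0.044, 0.1009]
eef_rot: [-3.141, 0.003, -2.533]
contact_force: [-0.9, 1.0, 8.8]
gripper_width: 0.0128
gripper_force: 53.1
```

Emit:
servo_tool(rows=[0,0,0,0,0,0.06,0,0,0,0,0,0.06,0,0,0,0,0,0])

```text
time: 15.15
ee_pos: [0.5909, 0.0438, 0.1009]
eef_rot: [-3.14, 0.003, -2.345]
contact_force: [-1.5, 1.1, 8.8]
gripper_width: 0.0132
gripper_force: 53.1
```

Emit:
servo_tool(rows=[0,0,0,0,0,0.06,0,0,0,0,0,0.06,0,0,0,0,0,0])

```text
time: 15.45
ee_pos: [0.5907, 0.0436, 0.1006]
eef_rot: [-3.14, 0.002, -2.156]
contact_force: [-0.1, 0.7, 7.2]
gripper_width: 0.0135
gripper_force: 52.8
```

```bash
python3 -c "
from h import *
print(monitor.sense()['joints'])"
```

```text
[-0.03612217  0.53717144 -0.12188904  1.83980558  0.08888957  0.76697295
  2.35117992]
```

Emit:
servo_tool(rows=[0,0,0,0,0,0.06,0,0,0,0,0,0,0,0,0,0,0,0])

```text
time: 15.75
ee_pos: [0.5904, 0.0435, 0.1]
eef_rot: [-3.14, 0.002, -2.065]
contact_force: [-0.1, 1.0, 5.4]
gripper_width: 0.0133
gripper_force: 52.5
```

Emit:
servo_tool(rows=[0,0,0,0,0,0.06,0,0,0,0,0,0,0,0,0,0,0,0])

```text
time: 16.05
ee_pos: [0.5897, 0.0435, 0.0989]
eef_rot: [3.142, 0.001, -1.972]
contact_force: [2.2, 1.4, -2.4]
gripper_width: 0.0133
gripper_force: 51.5
```

Emit:
servo_tool(rows=[0,0,-0.05,0,0,0,0,0,-0.05,0,0,0,0,0,0,0,0,0])

```text
time: 16.35
ee_pos: [0.5896, 0.0435, 0.0937]
eef_rot: [3.142, 0.0, -1.97]
contact_force: [3.5, 2.9, -4.6]
gripper_width: 0.013
gripper_force: 51.1
```

Emit:
servo_tool(rows=[0,0,-0.04,0,0,0,0,0,-0.04,0,0,0,0,0,0,0,0,0])

```text
time: 16.65
ee_pos: [0.5898, 0.0436, 0.0911]
eef_rot: [-3.141, 0.0, -1.97]
contact_force: [0.8, 2.8, 4.8]
gripper_width: 0.0131
gripper_force: 52.5
```

Emit:
servo_tool(rows=[0,0,-0.04,0,0,0,0,0,0,0,0,0])

```text
time: 16.85
ee_pos: [0.59, 0.0437, 0.0909]
eef_rot: [-3.141, 0.0, -1.97]
contact_force: [-4.1, 3.1, 16.9]
gripper_width: 0.0132
gripper_force: 54.5
```

Emit:
servo_tool(rows=[0,0,0.03,0,0,0,0,0,-0.007,0,0,-0.06,0,0,-0.007,0,0,-0.09,0,0,-0.007,0,0,-0.09,0,0,0,0,0,0])

```text
time: 17.35
ee_pos: [0.5907, 0.0437, 0.0902]
eef_rot: [-3.14, 0.002, -2.35]
contact_force: [1.3, 2.9, 6.9]
gripper_width: 0.013
gripper_force: 52.7
```

Emit:
servo_tool(rows=[0,0,-0.007,0,0,-0.09,0,0,-0.007,0,0,-0.09,0,0,-0.007,0,0,-0.09,0,0,-0.007,0,0,-0.09,0,0,0,0,0,0])

```text
time: 17.85
ee_pos: [0.5906, 0.0433, 0.0887]
eef_rot: [-3.141, 0.002, -2.916]
contact_force: [1.5, 1.7, 7.6]
gripper_width: 0.0127
gripper_force: 52.7
```

Emit:
servo_tool(rows=[0,0,-0.007,0,0,-0.09,0,0,-0.007,0,0,-0.09,0,0,-0.007,0,0,-0.09,0,0,-0.007,0,0,-0.09,0,0,-0.007,0,0,-0.09,0,0,-0.007,0,0,-0.09,0,0,-0.007,0,0,-0.09,0,0,0,0,0,0])

```text
time: 18.65
ee_pos: [0.5899, 0.0426, 0.0861]
eef_rot: [3.142, 0.001, 2.378]
contact_force: [-0.8, -0.0, 8.4]
gripper_width: 0.0131
gripper_force: 52.9
```

Emit:
servo_tool(rows=[0,0,-0.007,0,0,-0.09,0,0,-0.007,0,0,-0.09,0,0,-0.007,0,0,-0.09,0,0,-0.007,0,0,-0.09,0,0,-0.007,0,0,-0.09,0,0,-0.007,0,0,-0.09,0,0,-0.007,0,0,-0.09,0,0,0,0,0,0])

```text
time: 19.45
ee_pos: [0.5896, 0.0436, 0.0836]
eef_rot: [-3.141, -0.001, 1.388]
contact_force: [-1.4, 2.3, 9.8]
gripper_width: 0.0129
gripper_force: 53.0
```

```bash
python3 -c "
from h import *
print(monitor.sense()['joints'])"
```

```text
[-0.55860901  0.61284887  0.5716015   1.88352655 -0.46022404  0.7792277
  0.08265663]
```

Emit:
servo_tool(rows=[0,0,-0.007,0,0,-0.09,0,0,-0.007,0,0,-0.09,0,0,-0.007,0,0,-0.09,0,0,-0.007,0,0,-0.09,0,0,-0.007,0,0,-0.09,0,0,-0.007,0,0,-0.09,0,0,-0.007,0,0,-0.09,0,0,0,0,0,0])

```text
time: 20.25
ee_pos: [0.5895, 0.0438, 0.0811]
eef_rot: [-3.14, 0.0, 0.399]
contact_force: [-0.4, 3.0, 9.8]
gripper_width: 0.013
gripper_force: 59.2
```

Emit:
servo_tool(rows=[0,0,-0.007,0,0,-0.09,0,0,-0.007,0,0,-0.09,0,0,-0.007,0,0,-0.09,0,0,-0.007,0,0,-0.09,0,0,-0.007,0,0,-0.09,0,0,-0.007,0,0,-0.09,0,0,0,0,0,0])

```text
time: 20.95
ee_pos: [0.5896, 0.044, 0.0789]
eef_rot: [-3.14, 0.001, -0.449]
contact_force: [-1.5, 3.4, 9.6]
gripper_width: 0.0132
gripper_force: 59.1
```

```bash
python3 -c "
from h import *
print(monitor.sense()['joints'])"
```

```text
[-0.83528891  0.80066744  1.00425672  1.90116453 -0.85033666  0.94107221
 -1.43358534]
```

Emit:
servo_tool(rows=[0,0,-0.007,0,0,-0.09,0,0,-0.007,0,0,-0.09,0,0,-0.007,0,0,-0.09,0,0,-0.007,0,0,-0.09,0,0,-0.007,0,0,-0.09,0,0,-0.007,0,0,-0.09,0,0,0,0,0,0])

```text
time: 21.65
ee_pos: [0.5902, 0.0443, 0.0769]
eef_rot: [-3.14, 0.002, -1.297]
contact_force: [0.4, 4.6, 7.9]
gripper_width: 0.0131
gripper_force: 58.9
```

```bash
python3 -c "
from h import *
s=monitor.sense();print(s['joints'],s['ft_torque'],s['gripper_force'])"
```

```text
[-0.91375114  0.92073117  1.16502792  1.90531115 -1.00351487  1.05341996
 -2.16839305] [ 1.0056599  -0.16868509  0.03207461] 58.87522950768471
```

Emit:
servo_tool(rows=[0,0,-0.007,0,0,-0.09,0,0,-0.007,0,0,-0.09,0,0,-0.007,0,0,-0.09,0,0,-0.007,0,0,-0.09,0,0,-0.007,0,0,-0.09,0,0,0,0,0,-0.04,0,0,0.01,0,0,0,0,0,0,0,0,0])

```text
time: 22.45
ee_pos: [0.59, 0.0436, 0.075]
eef_rot: [3.142, 0.001, -2.063]
contact_force: [2.1, 3.9, 4.4]
gripper_width: 0.0133
gripper_force: 58.2
```

Run:
```python
from h import *
np.set_printoptions(precision=4,suppress=True)
s=monitor.sense();print(s['joints'],s['ft_torque'],s['gripper_force'],s['eef_rot'])
shot('wrist','w7');shot('top','t7')
f=lambda im,u0,v0,u1,v1,s:cv2.resize(im[v0:v1,u0:u1],None,fx=s,fy=s,interpolation=cv2.INTER_CUBIC)
cv2.imwrite('pics/c7.png',np.vstack([cv2.imread('pics/w7.png')[:300],f(cv2.imread('pics/t7.png'),200,140,360,215,4)]))
```

```text
[-0.9584  1.033   1.2857  1.9088 -1.1173  1.1622 -2.8576] [ 0.7542 -0.5601  0.0373] 58.152321490924805 [ 3.1416  0.0014 -2.0628]
```

View pics/c7.png

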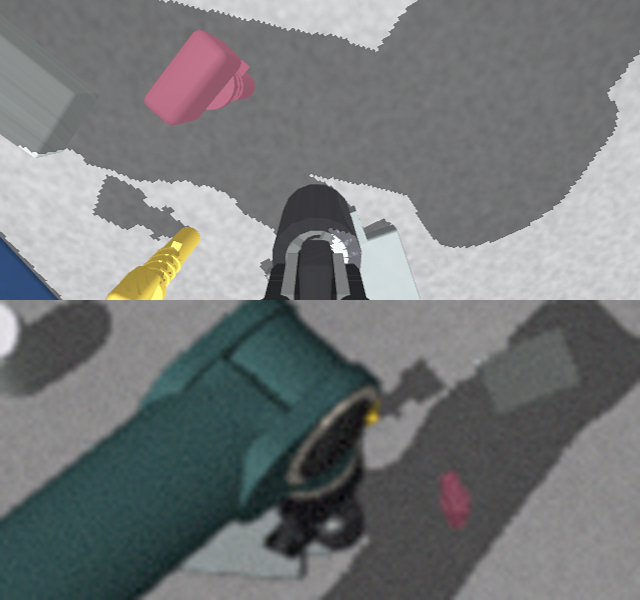

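```bash
python3 -c "
from workcell import job
print(job.finish_job())"
```

```text
the job is handed in; nothing more can be done
None
```

The job is handed in at about 22.5 s: the rod is home in both forks with the jaw shut over it. The screw dropped 10 mm into its thread after about 95° backward, then went forward 365° (16 mm down), with its handle still held.

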